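Snap the lid onto the paint box

ROBOT

A 6-joint arm with a two-finger parallel gripper is mounted at the origin on the work surface. World frame = base frame: x ahead of the robot, y to its left, z up, the work surface at z = 0. Lengths are in m, angles in degrees, forces in N, time in s.
With the tool pointing down it reaches from about 0.4 to 0.825 m from the base axis. Payload 7 kg.
Tool frame: the origin (TCP) lies on the centre line of the jaws, within the pads' length; the fingertips stand 19 mm ahead of it and the grasp point (between the pads) is the TCP; z points along the fingers, y is the line along which they close (so a half turn about z gives the same grasp; the last joint's range is limited). The gripper opens to 88 mm and grips with 3 to 60 N. Pads are 19 mm wide; open, the fingers measure 130 mm over their backs; the gripper's body (78 mm by 193 mm) begins 47 mm behind the grasp point.
Start: joints at [86.694, 20.546, 0.682, 0, -70.136, -16.507], TCP at [0.229, 0.635, 0.208] pointing down, gripper open.
Joint ranges: [-176.03, 176.03], [-82.01, 121.73], [-58.28, 71.71], [-173.87, 95.51], [-174.79, -0.11], [-173.66, 173.66]. Speed limits (degrees/s): [136.94, 136.94, 172.46, 180, 180, 180].

INTERFACE

Orientations are given as [roll, pitch, yaw] about the fixed x, y, z axes, in that order (R = Rz(yaw) Ry(pitch) Rx(roll)).
In Python, from plant import get_state, capture, close_job gives the robot as it stands.
- The arm moves only by the tool apply_moves, never from a script. Its argument "targets" is a list of rows, each a list of 7 numbers: the opening, from 0 (shut) to 1 (fully open), then the shift along the tool's x, y, z normalised to -1 to 1, where 1 is 1000 mm, then the turn, a rotation vector about the tool's x, y, z normalised to -1 to 1, where 1 is 90 degrees. In form: [[claw, tx, ty, tz, ax, ay, az], ...]. A call has 1 to 20 rows; each row shifts and turns the commanded pose from where the row before left it, along the tool's axes as they then stand; what a row does not reach is not made up. A row lasts 1/12 s, in which the tool goes at most 41.7 mm and 7.16 degrees, less where a joint would pass 70% of its speed; a pose out of reach is approached as far as the arm can. A call with a number of a shift or a turn outside -1 to 1 is refused whole. A call with a gripper value outside its range is refused whole. The fingers move at their own pace and stop on an object; "newtons" is the grip in N (left out, the last holds). Time passes only in rows, so rows that do not move let the fingers close. It gives the time, the measured TCP pose, the force, the opening and the grip force at its end, in the units of the state.
- get_state(): the state, without advancing time (a new reading comes with each control period).
- capture(name): name is "side" or "top"; returns a dict with "frame" (420x560x3 uint8, red, green, blue), "range_z" (420x560 float32, m along the optical axis (not along the pixel's ray), 0 where there is no reading), "camera_matrix" (3x3 intrinsics, pixels), "T" (4x4, takes a point from camera to world coordinates). Camera axes: x right, y down, z forward; pixel columns grow to the right and rows downward; lengths in m; the calibration is good to about 2 mm. A picture is of the moment at which its call begins.
- close_job(): hands the job in; it is judged then, once.
The state is a dict: "time_s": time; "joints": joint angles; "qd": joint speeds; "joint_torque": joint torques, N m; "tcp_pos": TCP position; "eef_rot": TCP orientation; "contact_force": force on the tool from outside, world axes, zero at the start; "moment": the same for the moment, N m; "gripper_width": finger opening in m; "gripper_force": force on a finger pad.
Only numpy, scipy, OpenCV 4.12 (cv2) and the standard library are available. Lean on these libraries where they do the work, as an engineer would, in place of code of your own. Each camera call takes 0.05 s, during which the arm holds its last target. There are 200 camera calls.

TASK

The children's paints are put away: close the paint box. Pick up its lid by the grip bar, set it square on the tub in the wooden tray and press it straight down until the clip arms at both ends have snapped under the rim bars and the lid sits fully home and level, then let go. Press with feeling, never with more than about 30 N or the tub cracks, and leave the other things on the table where they are.

Things in the scene. Friction and masses are not known exactly. Their poses are not given: they have to be found in the camera images.
- lid_grip (a point): Centre (half-way up) of the grip bar on the grey plastic lid (130 to 200 g). The bar is 70 mm along the lid's x, 18 mm wide along its y, 30 mm high; its foot, on the lid plate's top, is 15 mm below this point. The lid starts level, standing on its two clip arms, this point 58.5 mm above the table. z points up; the lid fits either way round.
- lid_plate (a point): Centre of the underside of the lid's plate, 20 mm below the grip point; same axes. The plate is 162 x 116 x 5 mm (x, y, z). Under it a round-edged lip, 131 x 101 mm outside, reaches 18 mm down.
- lid_feet (a point): Midway between the feet of the lid's two rigid clip arms, 58.5 mm below the grip point, 38.5 mm below the plate's underside; same axes. One arm at each x end, 30 mm wide along y. At its foot, on the inner side, is a hook standing 4.5 mm in, with a long sloping lead-in below and a flat top 11 mm below the plate's underside.
- tray: Low wooden tray, fixed to the table, 240 mm (its x) by 180 mm (its y), wall 18 mm high, floor 6 mm thick; origin at the centre of its underside, on the table; z up. The tub stands at its centre, square to it.
- tub_place (a point): Centre of the tray's floor, 6 mm above the table, tray's axes; over it stands the open white tub of paint pots, fixed, 140 mm (x) by 110 mm (y) outside, 75 mm high. Its opening, 134 x 104 mm, takes the lid's lip with 1.5 mm play all round. It stands on a wad of paper of unmeasured thickness: its rim is anywhere from 81 to 97 mm above the table. It does not give when pressed.
- bar_front (a joint): Springy round rim bar on the tub's -x end (tray's x), 8 mm below the tub's rim: 4 mm thick, 50 mm long along y, standing out 5.5 mm. Value: how far it is pushed in towards the tub, m; 0 at rest, up to 0.006. The lead-in of the lid's hook pushes it in by some 3 mm; past the hook's top it springs out again over the hook.
- bar_back (a joint): The same bar on the tub's +x end; value as for bar_front.
- tub_feel (a point): A point 84 mm above the table over the tub, fixed to the tray (no measure of the tub). How it feels: Hooks meet bars about 21 mm before home; the push needed grows to 6 to 14 N, drops by half or more (often below zero) at the snap in the last 4 mm, then rises steeply as the plate meets the rim: home, grip point 20 mm above the rim. Over 30 N between lid and tub, all contacts added (sideways jamming too), cracks the tub.
- pumpkin: Orange toy pumpkin, 94 mm across, 79 mm high, loose; origin at the centre of its foot. Leave it alone.
- bottle: Yellow paint bottle, 48 mm across, 130 mm high, loose; origin at the centre of its foot. Leave it alone.
- brush_pot: White pot of paint brushes, 76 mm across, brushes up to 206 mm high, loose; origin at the centre of its foot. Leave it alone.
- cup: White ceramic cup without handle, 76 mm across, 75 mm high, loose; origin at the centre of its foot. Leave it alone.
Things that resemble listed ones, but are neither listed nor needed, are in the scene too. Of the things that look like the part that bears lid_grip, the middle-sized one is meant.

How it is judged:
By the outcome, as a careful person would: the job done as asked, in the order asked, and still so for the second after the job is handed in, with the robot touching nothing.
It also fails if it takes over 70 s, if anything falls off the work surface, if the arm or the gripper's body presses on something with over 40 N, if the wrist force passes 120 N, or if a joint passes its speed limit or range.

## Working session

There is one attempt and no reset: what is moved stays moved. The work goes in short steps, Python scripts to look and compute and a tool call to move; the robot and the scene stay as the last step left them, time stands still between calls to the robot, and variables do not carry over. Pictures are saved under pics/ and viewed, at most 10 in all, crops included, and the job is handed in when it is done.

Besides the shell and the picture viewer there is one more tool, called after "Request:" by a JSON object that holds its "op" and its "data". apply_moves: Moves the arm, as the interface text tells. Scaled input: -1 to 1 covers 1000 mm each way for a shift and 90 degrees each way for a turn. Its arguments: {"type":"object","properties":{"targets":{"type":"array","items":{"type":"array","items":{"type":"number"}}},"newtons":{"type":"number"}},"required":["targets"]}

```bash
mkdir -p pics; ls
python3 - <<'E'
from plant import get_state, capture
import cv2,numpy as np
print(get_state())
for n in("top","side"):
    c=capture(n); np.savez(f"{n}0.npz",**c); cv2.imwrite(f"pics/{n}0.png",c["frame"][:,:,::-1]); print(c["camera_matrix"],c["T"].round(4))
E
```

```text
pics
{'time_s': 0.0, 'joints': array([ 8.66932016e+01,  2.05923212e+01,  6.34168234e-01, -1.87727460e-02,
       -7.01347072e+01, -1.65073104e+01]), 'qd': array([ 0.04924667,  0.01836632,  0.02079802, -0.06663185, -0.04045482,
       -0.03223024]), 'joint_torque': array([ 3.70825786e-03, -5.82717776e+01,  2.93049842e+01,  6.99722797e+00,
        6.87510154e-03, -1.50496826e-04]), 'tcp_pos': array([0.228661  , 0.63455201, 0.20691993]), 'eef_rot': array([ 1.79905953e+02, -9.46732197e-03, -1.98204945e+01]), 'contact_force': array([-0.86194515,  0.20193016,  0.12360797]), 'moment': array([-0.01375717,  0.03533555,  0.06410556]), 'gripper_force': 0.0, 'gripper_width': 0.08817395866092814}
[[465.63203964   0.         281.52818344]
 [  0.         465.63203964 210.21044603]
 [  0.           0.           1.        ]] [[ 0.1289 -0.9713  0.2001  0.2491]
 [-0.9916 -0.1275  0.0198  0.0236]
 [ 0.0063 -0.2009 -0.9796  1.2836]
 [ 0.      0.      0.      1.    ]]
[[445.02102214   0.         274.92665677]
 [  0.         445.02102214 216.14151843]
 [  0.           0.           1.        ]] [[ 0.8651 -0.4005  0.3021  0.1371]
 [-0.5015 -0.6779  0.5375 -0.6177]
 [-0.0105 -0.6165 -0.7873  1.0298]
 [ 0.      0.      0.      1.    ]]
```

View pics/top0.png

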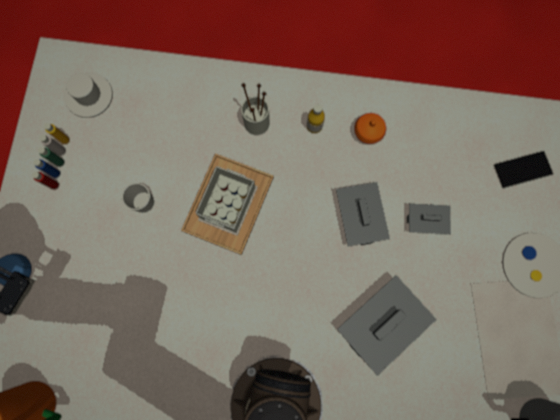

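View pics/side0.png

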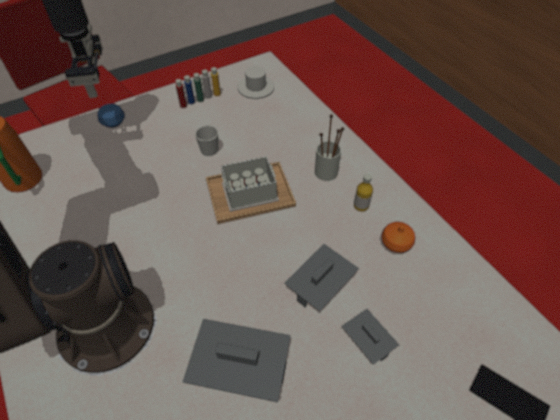

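The lid candidates in the top view are large at (384,323), middle at (361,213) and small at (428,218). The description says the middle-sized one, so I take (361,213). I'll check the sizes and confirm with a crop.

```bash
cat > h.py <<'E'
import numpy as np,cv2
from plant import get_state,capture
def load(n): return dict(np.load(n+".npz"))
def world(c):
    K,T=c["camera_matrix"],c["T"]; v,u=np.mgrid[:420,:560]; z=c["range_z"]
    p=np.stack([(u-K[0,2])/K[0,0]*z,(v-K[1,2])/K[1,1]*z,z],-1)
    return p@T[:3,:3].T+T[:3,3]
def cast(c,uv,h):
    K,T=c["camera_matrix"],c["T"]; uv=np.asarray(uv,float).reshape(-1,2)
    d=np.c_[(uv-K[:2,2])/[K[0,0],K[1,1]],np.ones(len(uv))]@T[:3,:3].T
    return (T[:3,3]+d*((h-T[2,3])/d[:,2])[:,None])[:,:2]
def proj(c,p):
    K,T=c["camera_matrix"],c["T"]; q=(np.atleast_2d(p)-T[:3,3])@T[:3,:3]
    return q[:,:2]/q[:,2:]*[K[0,0],K[1,1]]+K[:2,2]
def rect(xy):
    (cx,cy),(w,h),a=cv2.minAreaRect((xy*1000).astype(np.float32))
    if w<h: w,h,a=h,w,a+90
    return np.round([cx,cy,w,h,(a+90)%180-90],1)
E
python3 - <<'E'
from h import *
for n in("top","side"):
    c=load(n+"0");P=world(c);f=c["frame"].astype(int)
    hsv=cv2.cvtColor(c["frame"],cv2.COLOR_RGB2HSV)
    z=P[...,2];
    print(n,"table z",np.median(z[(c["range_z"]>0)&(abs(z)<.01)]))
    # lids : grey dark, above table
    m=((hsv[...,1]<60)&(hsv[...,2]<135)&(z>.02)&(z<.12)&(P[...,0]>0.15)&(P[...,1]<.2)).astype(np.uint8)
    k,l,s,ce=cv2.connectedComponentsWithStats(m)
    for i in range(1,k):
        if s[i,4]<150: continue
        q=(l==i); zz=z[q]; print(ce[i].round(),s[i,4],"z pct",np.percentile(zz,[10,50,90,99]).round(4), rect(P[q&(z<np.median(zz)+.006)][:,:2]), "grip",rect(P[q&(z>np.median(zz)+.012)][:,:2]) if (q&(z>np.median(zz)+.012)).sum()>4 else None)
    # wood
    w=((hsv[...,0]>8)&(hsv[...,0]<25)&(hsv[...,1]>70)&(hsv[...,2]>80)&(z<.03)&(z>-.01)).astype(np.uint8)
    k,l,s,ce=cv2.connectedComponentsWithStats(w)
    for i in range(1,k):
        if s[i,4]>1000: print("wood",ce[i].round(),s[i,4],rect(P[l==i][:,:2]),np.median(z[l==i]))
top=cv2.imread("pics/top0.png");sd=cv2.imread("pics/side0.png")
a=cv2.resize(top[140:265,170:460],None,fx=2.7,fy=2.4,interpolation=cv2.INTER_CUBIC)
b=cv2.resize(sd[140:320,190:410],(366,300),interpolation=cv2.INTER_CUBIC)
d=cv2.resize(sd[150:225,200:300],(400,300),interpolation=cv2.INTER_CUBIC)
o=np.zeros((600,800,3),np.uint8);o[:a.shape[0],:a.shape[1]]=a;o[300:,:366]=b;o[300:,400:800]=d
cv2.imwrite("pics/crop.png",o)
E
```

```text
top table z -0.00020648219229579823
[255. 116.] 637 z pct [0.0408 0.0633 0.0981 0.1028] [757.9 155.5  74.1  73.9 -28.6] grip [757.7 156.   75.3  74.   27.3]
[240. 200.] 580 z pct [0.0295 0.0591 0.0866 0.0911] [503.5 180.6 139.8  70.  -12.8] grip [507.1 166.3 154.6  67.1  -0. ]
[362. 214.] 2506 z pct [0.0399 0.0436 0.0485 0.0757] [ 522.3 -170.9  163.1  117.8   17.4] grip [ 521.9 -169.9   70.4   19.3   16.8]
[429. 219.] 1217 z pct [0.027  0.0303 0.0355 0.0531] [ 534.7 -357.   116.7   82.1  -86. ] grip [ 534.2 -355.5   48.3   13.1  -86.1]
[387. 323.] 4689 z pct [0.0534 0.0567 0.062  0.0976] [ 239.1 -257.7  211.7  151.6  -41.8] grip [ 238.7 -257.1   90.6   24.2  -41.5]
wood [229. 207.] 2760 [512.5 201.  244.6 181.4 -14.2] 0.0068367182106334745
side table z 9.025975672427577e-05
[327. 160.] 706 z pct [0.0331 0.0693 0.0977 0.1084] [758.2 154.8  79.1  74.3  31. ] grip [758.1 155.9  77.5  75.2  52.8]
[253. 191.] 971 z pct [0.0299 0.0588 0.0842 0.0893] [502.  179.8 138.5  71.7 -13.6] grip [ 5.056e+02  1.655e+02  1.547e+02  6.780e+01 -2.000e-01]
[361. 201.] 166 z pct [0.0267 0.0439 0.0603 0.0765] [760.8 -22.4  48.2  25.9 -41.5] grip [759.  -19.5  47.4  24.6 -56. ]
[320. 277.] 2596 z pct [0.041  0.0437 0.05   0.075 ] [ 520.9 -169.6  165.4  117.5   16.9] grip [ 520.  -170.3   70.3   18.8   17.1]
[370. 336.] 1604 z pct [0.0282 0.0306 0.0367 0.0533] [ 533.2 -356.   114.6   82.4  -85.9] grip [ 533.  -356.1   48.5   14.2  -86.1]
[240. 359.] 5994 z pct [0.0546 0.057  0.0705 0.0975] [ 237.9 -256.4  211.   152.2  -41.7] grip [ 237.7 -257.1   91.    25.   -41.4]
wood [249. 198.] 1655 [512.3 199.5 243.2 184.3 -14.5] 0.007214785068007323
```

View pics/crop.png

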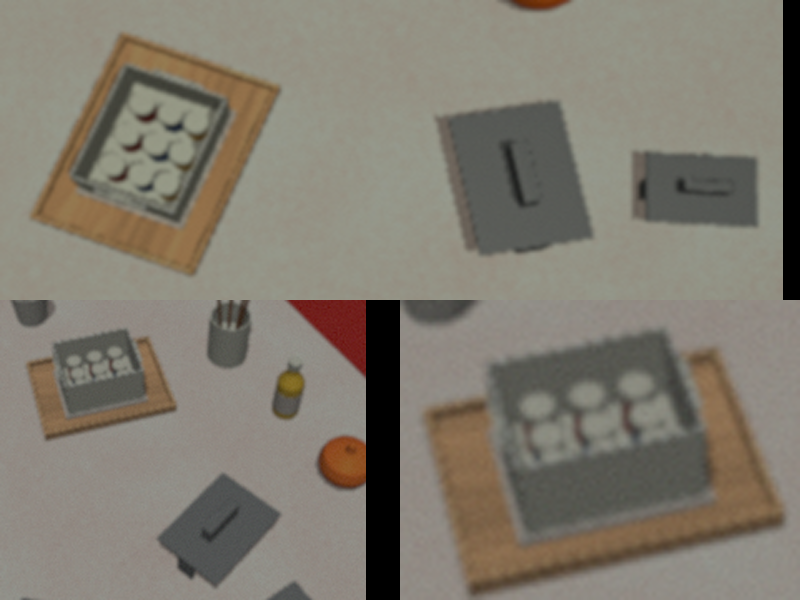

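The crop confirms it: the middle lid, with a plate of about 163x117 mm and a 70x19 mm bar. It is at about (0.521, -0.170) with yaw 17°. The tray is at (0.512, 0.200) with yaw about -14.4°. Next I refine the tub and its rim.

Run:
```python
from h import *
for n in("top","side"):
    c=load(n+"0");P=world(c);z=P[...,2]
    a=np.radians(-14.35);R=np.array([[np.cos(a),np.sin(a)],[-np.sin(a),np.cos(a)]])
    L=(P[...,:2]-[.5124,.2003])@R.T
    roi=(abs(L[...,0])<.09)&(abs(L[...,1])<.075)&(z>.0)
    zz=z[roi]; h,_=np.histogram(zz,np.arange(.05,.11,.003)); print(n,h,np.percentile(zz,[95,98,99.5]))
    for lo in(.06,.075,.08):
        q=roi&(z>lo); print(lo,q.sum(),rect(P[q][:,:2]),"local ext",(L[q].min(0)*1000).round(1),(L[q].max(0)*1000).round(1))
    q=roi&(z>.078); 
    for nm,s in(("+x",L[...,0]>.06),("-x",L[...,0]<-.06),("+y",L[...,1]>.045),("-y",L[...,1]<-.045)):
        k=q&s
        if k.sum(): print(nm,k.sum(),np.percentile(z[k],[50,80,95]).round(4),(L[k].mean(0)*1000).round(1))
    # whole tray+tub silhouette against the table
```

```text
top [ 45 117 285 279 117  36  34  40  39  63  77  81 106  41   2   0   0   0
   0] [0.08542479 0.08807687 0.09031393]
0.06 786 [510.2 201.5 151.8 111.7 -13.9] local ext [-78.4 -55.3] [73.6 56.7]
0.075 398 [510.2 201.5 151.8 111.6 -14. ] local ext [-78.4 -55.3] [73.6 56.7]
0.08 307 [509.5 201.7 150.3 111.6 -14. ] local ext [-78.4 -55.3] [72.  56.7]
+x 96 [0.0838 0.0873 0.0891] [66.4 -1.5]
-x 107 [0.0847 0.0877 0.0909] [-72.1   1.2]
+y 96 [0.0856 0.0886 0.0903] [-2.7 52.9]
-y 91 [0.0863 0.0888 0.0911] [ -4.1 -53.1]
side [ 88  91 194 234  97  85  61  70  77  84  93 104 101  23   1   0   0   0
   0] [0.08555033 0.08788922 0.08955718]
0.06 935 [508.7 201.  150.5 117.1 -14. ] local ext [-79.2 -59. ] [71.6 57.9]
0.075 458 [508.5 201.  150.6 116.3 -13.3] local ext [-79.2 -59. ] [71.6 57.9]
0.08 322 [508.5 201.3 149.9 113.9 -14.6] local ext [-78.9 -57.1] [70.9 57.1]
+x 66 [0.084  0.0873 0.0901] [65.3 -1.2]
-x 83 [0.0836 0.0873 0.0901] [-71.6  -1.3]
+y 131 [0.0838 0.0874 0.0887] [-5.5 53.1]
-y 148 [0.0842 0.0872 0.0889] [ -6.1 -53.3]
```

Request:
{"op": "apply_moves", "data": {"targets": [[1, 0.029, 0.0237, -0.0035, 0, 0, 0], [1, 0.029, 0.0237, -0.0035, 0, 0, 0], [1, 0.029, 0.0237, -0.0035, 0, 0, 0], [1, 0.029, 0.0237, -0.0035, 0, 0, 0], [1, 0.029, 0.0237, -0.0035, 0, 0, 0], [1, 0.029, 0.0237, -0.0035, 0, 0, 0], [1, 0.029, 0.0237, -0.0035, 0, 0, 0], [1, 0.029, 0.0237, -0.0035, 0, 0, 0], [1, 0.029, 0.0237, -0.0035, 0, 0, 0], [1, 0.029, 0.0237, -0.0035, 0, 0, 0], [1, 0.029, 0.0237, -0.0035, 0, 0, 0], [1, 0.029, 0.0237, -0.0035, 0, 0, 0]]}}

```text
time_s: 1.1
tcp_pos: [0.4601, 0.2477, 0.25]
eef_rot: [180.0, 0.0, -19.8]
contact_force: [0.6, 0.3, 0.1]
gripper_width: 0.0876
gripper_force: 0.0
```

Request:
{"op": "apply_moves", "data": {"targets": [[1, 0.0167, 0.0312, 0, 0, 0, 0], [1, 0.0167, 0.0312, 0, 0, 0, 0], [1, 0.0167, 0.0312, 0, 0, 0, 0], [1, 0.0167, 0.0312, 0, 0, 0, 0], [1, 0.0167, 0.0312, 0, 0, 0, 0], [1, 0.0167, 0.0312, 0, 0, 0, 0], [1, 0.0167, 0.0312, 0, 0, 0, 0], [1, 0.0167, 0.0312, 0, 0, 0, 0], [1, 0.0167, 0.0312, 0, 0, 0, 0], [1, 0.0167, 0.0312, 0, 0, 0, 0], [1, 0.0167, 0.0312, 0, 0, 0, 0], [1, 0.0167, 0.0312, 0, 0, 0, 0], [1, 0, 0, 0, 0, 0, -0.06], [1, 0, 0, 0, 0, 0, -0.07], [1, 0, 0, 0, 0, 0, -0.07], [1, 0, 0, 0, 0, 0, -0.07], [1, 0, 0, 0, 0, 0, -0.07], [1, 0, 0, 0, 0, 0, -0.07], [1, 0, 0, 0, 0, 0, 0], [1, 0, 0, 0, 0, 0, 0]]}}

```text
time_s: 2.77
tcp_pos: [0.5213, -0.1706, 0.2496]
eef_rot: [-180.0, 0.0, 16.9]
contact_force: [0.3, 0.5, 0.2]
gripper_width: 0.0876
gripper_force: 0.0
```

```bash
cat >> h.py <<'E'
def to(x,y,z,yaw):
    """tool-axis shift (units of 1 m) and turn (units of 90 deg) to a pose, from the measured one"""
    s=get_state();p=s["tcp_pos"];w=s["eef_rot"][2];a=np.radians(w)
    d=np.array([x,y,z])-p
    print("tcp",p.round(4),"rpy",s["eef_rot"].round(2),"F",s["contact_force"].round(2),"M",s["moment"].round(2),"w",round(s["gripper_width"],4),"gf",round(s["gripper_force"],1),"t",round(s["time_s"],2))
    print("shift tool",np.round([d[0]*np.cos(a)+d[1]*np.sin(a),d[0]*np.sin(a)-d[1]*np.cos(a),-d[2]],4),"turn z",round(-(yaw-w)/90,4))
E
python3 -c "
from h import *
to(.5213,-.1703,.066,17.1)"
```

```text
tcp [ 0.5213 -0.1706  0.2496] rpy [-1.7999e+02  3.0000e-02  1.6890e+01] F [0.27 0.54 0.19] M [-0.07 -0.   -0.01] w 0.0876 gf 0.0 t 2.77
shift tool [ 1.000e-04 -3.000e-04  1.836e-01] turn z -0.0024
```

Request:
{"op": "apply_moves", "data": {"targets": [[1, 0, 0, 0.03, 0, 0, -0.0024], [1, 0, 0, 0.03, 0, 0, 0], [1, 0, 0, 0.03, 0, 0, 0], [1, 0, 0, 0.03, 0, 0, 0], [1, 0, 0, 0.03, 0, 0, 0], [1, 0, 0, 0.02, 0, 0, 0], [1, 0, 0, 0.0136, 0, 0, 0], [1, 0, 0, 0, 0, 0, 0], [1, 0, 0, 0, 0, 0, 0]]}}

```text
time_s: 3.52
tcp_pos: [0.5211, -0.1707, 0.0659]
eef_rot: [-180.0, 0.1, 17.2]
contact_force: [0.3, 0.1, 0.8]
gripper_width: 0.0877
gripper_force: 0.0
```

Request:
{"op": "apply_moves", "data": {"newtons": 50, "targets": [[0.5, 0, 0, 0, 0, 0, 0], [0.3, 0, 0, 0, 0, 0, 0], [0.25, 0, 0, 0, 0, 0, 0], [0, 0, 0, 0, 0, 0, 0], [0, 0, 0, 0, 0, 0, 0], [0, 0, 0, 0, 0, 0, 0], [0, 0, 0, 0, 0, 0, 0], [0, 0, 0, 0, 0, 0, 0], [0, 0, 0, 0, 0, 0, 0], [0, 0, 0, 0, 0, 0, 0], [0, 0, 0, 0, 0, 0, 0], [0, 0, 0, 0, 0, 0, 0]]}}

```text
time_s: 4.52
tcp_pos: [0.5215, -0.1707, 0.0662]
eef_rot: [-180.0, 0.0, 17.3]
contact_force: [-0.8, 0.1, -0.5]
gripper_width: 0.0132
gripper_force: 0.0
```

Request:
{"op": "apply_moves", "data": {"targets": [[0, 0, 0, 0, 0, 0, 0], [0, 0, 0, 0, 0, 0, 0], [0, 0, 0, 0, 0, 0, 0]]}}

```text
time_s: 4.77
tcp_pos: [0.5214, -0.1707, 0.0662]
eef_rot: [-180.0, 0.0, 17.3]
contact_force: [-0.7, 0.4, -1.2]
gripper_width: 0.0006
gripper_force: 0.0
```

Run:
```python
from h import *
to(.5213,-.1703,.066,17.1)
o=[]
for n,(v,u) in(("top",(213,361)),("side",(265,320))):
    c=capture(n); np.savez(n+"1.npz",**c)
    o.append(cv2.resize(c["frame"][v-75:v+75,u-60:u+60,::-1],(400,500),interpolation=cv2.INTER_CUBIC))
cv2.imwrite("pics/grasp.png",np.hstack(o))
```

```text
tcp [ 0.5214 -0.1707  0.0662] rpy [-180.     0.    17.3] F [-0.73  0.41 -1.22] M [-0.04 -0.03  0.01] w 0.0006 gf 0.0 t 4.77
shift tool [ 0.     -0.0004  0.0002] turn z 0.0022
```

View pics/grasp.png

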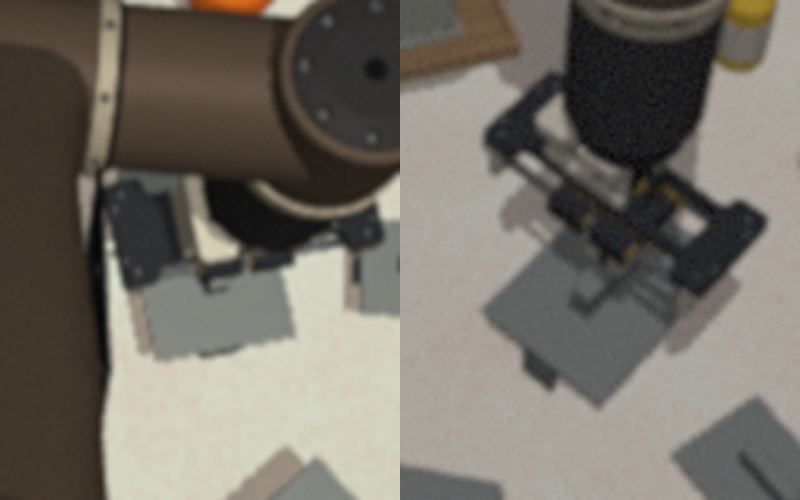

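Run:
```python
from h import *
for n in("top","side"):
    c=load(n+"1");P=world(c)
    print(n,"tcp px",proj(c,[[.5214,-.1707,.0662],[.5214,-.1707,.0472],[.5213,-.1703,.0585]]).round(1))
    P0=world(load(n+"0"))
    d=np.linalg.norm(P-P0,axis=-1); z=P[...,2]
    q=(abs(P[...,0]-.5214)<.13)&(abs(P[...,1]+.1707)<.13)&(z>.05)&(z<.14)&(d>.012)
    for a in np.arange(.05,.14,.01):
        k=q&(z>=a)&(z<a+.01)
        if k.sum()>3: print(round(a,3),k.sum(),(P[k][:,:2].mean(0)*1000).round(1),(P[k][:,:2].min(0)*1000).round(1),(P[k][:,:2].max(0)*1000).round(1))
    q=(P[...,2]>.058)&(P[...,2]<.078)&(np.linalg.norm(P[...,:2]-[.5213,-.1703],axis=-1)<.06); print("bar-ish",q.sum(),rect(P[q][:,:2]))
c=load("side1");P=world(c)
for v in range(250,292,4): print(v,[f"{P[v,u,2]*1000:.0f}" for u in range(305,350,4)])
```

```text
top tcp px [[363.9 212.1]
 [362.7 213.4]
 [363.3 212.6]]
bar-ish 22 [ 491.6 -179.5   17.4    7.3  -72.1]
side tcp px [[322.2 270.9]
 [321.6 274.8]
 [321.8 272.4]]
0.08 6 [ 511.1 -174.5] [ 508.9 -186. ] [ 514.6 -167.4]
0.09 28 [ 511.6 -175. ] [ 503.8 -188.9] [ 529.9 -159. ]
0.1 10 [ 509.1 -174.3] [ 504.4 -190.2] [ 513.6 -159. ]
bar-ish 120 [ 512.5 -172.6   53.6   18.8   18.5]
250 ['174', '176', '178', '186', '195', '201', '193', '187', '172', '172', '167', '192']
254 ['157', '173', '173', '169', '174', '190', '194', '173', '177', '157', '-3', '167']
258 ['1', '43', '170', '174', '175', '173', '187', '194', '159', '46', '-1', '1']
262 ['43', '45', '42', '164', '173', '174', '173', '178', '192', '193', '43', '193']
266 ['40', '46', '45', '96', '155', '168', '167', '168', '43', '189', '193', '194']
270 ['44', '41', '43', '69', '88', '105', '56', '165', '171', '194', '194', '194']
274 ['40', '42', '72', '77', '74', '56', '48', '46', '44', '187', '192', '194']
278 ['42', '43', '72', '71', '56', '45', '42', '41', '42', '44', '181', '191']
282 ['43', '45', '54', '58', '42', '43', '45', '41', '38', '45', '166', '-3']
286 ['42', '44', '39', '44', '44', '46', '41', '45', '42', '43', '1', '-0']
290 ['42', '46', '48', '42', '43', '42', '45', '41', '43', '-1', '-0', '-0']
```

Run:
```python
from h import *
for tag,t,yaw in(("0",[.2287,.6346,.2069],-19.8),("1",[.5214,-.1707,.0662],17.3)):
  a=np.radians(yaw)
  for n in("side","top"):
    c=load(n+tag);P=world(c);d=P-t
    X=d[...,0]*np.cos(a)+d[...,1]*np.sin(a);Y=d[...,0]*np.sin(a)-d[...,1]*np.cos(a);Z=d[...,2]
    q=(abs(X)<.05)&(abs(Y)<.11)&(Z>(-.06 if tag=="0" else .012))&(Z<.2)&(c["range_z"]>0)
    print(tag,n,q.sum())
    for b in np.arange(-.06,.2,.01):
        k=q&(Z>=b)&(Z<b+.01)
        if k.sum()>2: print(f"  Z{b*1000:5.0f} n{k.sum():4d} X {X[k].min()*1000:4.0f}..{X[k].max()*1000:4.0f} Y {Y[k].min()*1000:4.0f}..{Y[k].max()*1000:4.0f}")
c=load("side0");cv2.imwrite("pics/g0.png",cv2.resize(c["frame"][20:120,40:160,::-1],(720,600),interpolation=cv2.INTER_CUBIC))
```

```text
0 side 1766
  Z   20 n  21 X  -13..  11 Y   51..  63
  Z   30 n  25 X  -11..  11 Y   52..  65
  Z   40 n  27 X  -12..  10 Y   47..  66
  Z   50 n  25 X  -11..  11 Y   47..  67
  Z   60 n  35 X  -11..  11 Y  -50..  68
  Z   70 n   8 X  -11..  11 Y  -55.. -44
  Z   80 n  58 X  -38..  39 Y  -85..  92
  Z   90 n 141 X  -40..  39 Y  -90..  94
  Z  100 n 191 X  -40..  39 Y  -88..  95
  Z  110 n 143 X  -39..  40 Y  -91.. 100
  Z  120 n 474 X  -39..  39 Y  -98.. 101
  Z  130 n  93 X  -37..  26 Y  -50.. 102
  Z  140 n  81 X  -23..  26 Y  -47..  21
  Z  150 n  77 X  -22..  26 Y  -13..  21
  Z  160 n  64 X  -22..  23 Y   -4..  22
  Z  170 n  58 X  -36..  39 Y  -42..  22
  Z  180 n  98 X  -40..  40 Y  -47..  41
  Z  190 n 147 X  -36..  37 Y  -12..  43
0 top 1073
  Z   20 n   6 X  -11..   9 Y   60..  62
  Z   80 n  46 X  -36..  38 Y   55..  91
  Z   90 n  84 X  -36..  40 Y   15..  92
  Z  100 n 170 X  -36..  40 Y   18..  96
  Z  110 n  85 X  -38..  40 Y   35..  98
  Z  120 n 664 X  -38..  40 Y   36..  99
  Z  130 n  17 X  -32..  35 Y   68..  98
1 side 2308
  Z   20 n  22 X  -13..   4 Y  -16..  16
[... 295 characters left out ...]
0 n  55 X  -27..   2 Y  -47..  17
  Z  150 n  17 X  -24..  -7 Y  -35..  18
  Z  160 n   7 X  -25.. -19 Y   14..  17
  Z  170 n  41 X  -41.. -24 Y  -47..  17
  Z  180 n 162 X  -41..   7 Y  -50..  37
  Z  190 n  77 X  -40..  -2 Y  -14..  38
1 top 1291
  Z   80 n   6 X  -39.. -34 Y  -82..  82
  Z   90 n  52 X  -40..  31 Y  -88..  88
  Z  100 n 177 X  -40.. -25 Y  -85..  83
  Z  110 n  39 X  -40..  28 Y  -96..  94
  Z  120 n 660 X  -40..  38 Y  -96..  99
  Z  130 n  85 X  -40..  35 Y  -96..  93
  Z  140 n  16 X  -23..  20 Y  -50.. -44
  Z  150 n  15 X  -23..  16 Y  -50.. -47
  Z  160 n  22 X  -23..  22 Y  -50.. -31
  Z  170 n  33 X  -40..  22 Y  -50..  -5
  Z  180 n 185 X  -40..  21 Y  -49.. -12
```

View pics/g0.png

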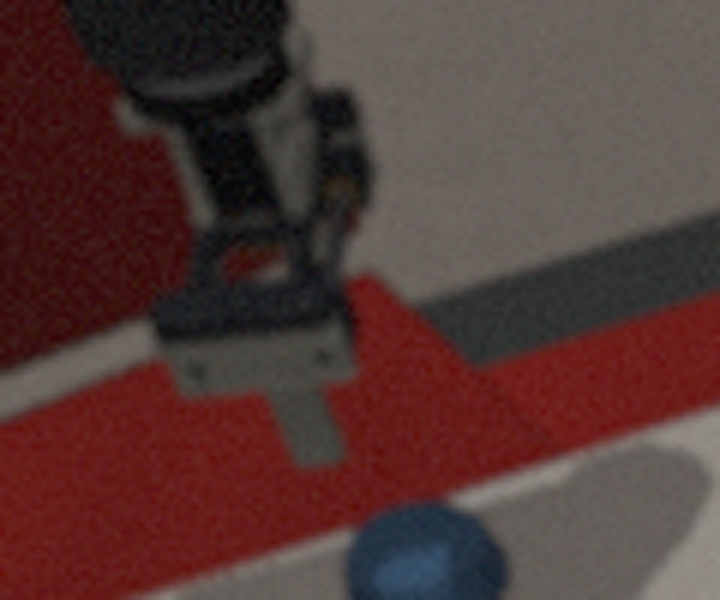

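The pictures and depth show the fingers closed in the air above the bar, with the lid untouched. The real fingertips are about 20 mm above the reported TCP and the body about 85 mm above it, so the grasp point sits about 38 mm higher along the tool axis than reported. I'll correct for this: open, go down about 37 mm while watching the force, and grip again.

Request:
{"op": "apply_moves", "data": {"targets": [[1, 0, 0, 0, 0, 0, 0.002], [1, 0, 0, 0, 0, 0, 0], [1, 0, 0, 0, 0, 0, 0], [1, 0, 0, 0, 0, 0, 0], [1, 0, 0, 0, 0, 0, 0], [1, 0, 0, 0, 0, 0, 0], [1, 0, 0, 0, 0, 0, 0], [1, 0, 0, 0, 0, 0, 0], [1, 0, 0, 0, 0, 0, 0], [1, 0, 0, 0, 0, 0, 0], [1, 0, 0, 0, 0, 0, 0], [1, 0, 0, 0, 0, 0, 0]]}}

```text
time_s: 5.87
tcp_pos: [0.5214, -0.1707, 0.0663]
eef_rot: [-180.0, -0.0, 17.1]
contact_force: [-0.5, 0.0, 0.1]
gripper_width: 0.075
gripper_force: 0.0
```

Request:
{"op": "apply_moves", "data": {"targets": [[1, 0, 0, 0.015, 0, 0, 0], [1, 0, 0, 0.012, 0, 0, 0], [1, 0, 0, 0.006, 0, 0, 0], [1, 0, 0, 0.003, 0, 0, 0], [1, 0, 0, 0, 0, 0, 0], [1, 0, 0, 0, 0, 0, 0]]}}

```text
time_s: 6.37
tcp_pos: [0.5217, -0.1707, 0.0305]
eef_rot: [180.0, -0.0, 17.1]
contact_force: [0.5, -0.1, -1.0]
gripper_width: 0.0878
gripper_force: 0.0
```

Request:
{"op": "apply_moves", "data": {"newtons": 50, "targets": [[0, 0, 0, 0, 0, 0, 0], [0, 0, 0, 0, 0, 0, 0], [0, 0, 0, 0, 0, 0, 0], [0, 0, 0, 0, 0, 0, 0], [0, 0, 0, 0, 0, 0, 0], [0, 0, 0, 0, 0, 0, 0], [0, 0, 0, 0, 0, 0, 0], [0, 0, 0, 0, 0, 0, 0], [0, 0, 0, 0, 0, 0, 0], [0, 0, 0, 0, 0, 0, 0], [0, 0, 0, 0, 0, 0, 0], [0, 0, 0, 0, 0, 0, 0], [0, 0, 0, 0, 0, 0, 0], [0, 0, 0, 0, 0, 0, 0]]}}

```text
time_s: 7.53
tcp_pos: [0.5214, -0.1706, 0.0302]
eef_rot: [-180.0, 0.0, 17.1]
contact_force: [0.5, 1.5, -1.7]
gripper_width: 0.0174
gripper_force: 49.9
```

```bash
python3 -c "
from h import *
to(.5217,-.1707,.20,-14.1)"
```

```text
tcp [ 0.5214 -0.1706  0.0302] rpy [-1.7999e+02  1.0000e-02  1.7120e+01] F [ 0.51  1.48 -1.69] M [-0.04 -0.05  0.01] w 0.0174 gf 49.9 t 7.53
shift tool [ 0.0003  0.0002 -0.1698] turn z 0.3469
```

Request:
{"op": "apply_moves", "data": {"targets": [[0, 0, 0, -0.01, 0, 0, 0], [0, 0, 0, -0.02, 0, 0, 0], [0, 0, 0, -0.03, 0, 0, 0], [0, 0, 0, -0.03, 0, 0, 0], [0, 0, 0, -0.03, 0, 0, 0], [0, 0, 0, -0.02, 0, 0, 0], [0, 0, 0, 0, 0, 0, 0]]}}

```text
time_s: 8.12
tcp_pos: [0.524, -0.1711, 0.176]
eef_rot: [179.8, -0.4, 17.2]
contact_force: [0.7, -0.2, -1.8]
gripper_width: 0.0178
gripper_force: 49.9
```

Request:
{"op": "apply_moves", "data": {"targets": [[0, 0.0041, -0.015, 0, 0, 0, 0], [0, 0.0082, -0.0299, 0, 0, 0, 0], [0, 0.0082, -0.0299, 0, 0, 0, 0], [0, 0.0082, -0.0299, 0, 0, 0, 0], [0, 0.0082, -0.0299, 0, 0, 0, 0], [0, 0.0082, -0.0299, 0, 0, 0, 0], [0, 0.0082, -0.0299, 0, 0, 0, 0], [0, 0.0082, -0.0299, 0, 0, 0, 0], [0, 0.0082, -0.0299, 0, 0, 0, 0], [0, 0.0082, -0.0299, 0, 0, 0, 0], [0, 0.0082, -0.0299, 0, 0, 0, 0], [0, 0.0082, -0.0299, 0, 0, 0, 0], [0, 0.0041, -0.015, 0, 0, 0, 0], [0, 0, 0, 0, 0, 0, 0.07], [0, 0, 0, 0, 0, 0, 0.07], [0, 0, 0, 0, 0, 0, 0.07], [0, 0, 0, 0, 0, 0, 0.07], [0, 0, 0, 0, 0, 0, 0.067], [0, 0, 0, 0, 0, 0, 0], [0, 0, 0, 0, 0, 0, 0]]}}

```text
time_s: 9.78
tcp_pos: [0.5095, 0.2009, 0.1701]
eef_rot: [180.0, 0.0, -13.9]
contact_force: [0.0, -1.1, -2.0]
gripper_width: 0.0179
gripper_force: 49.9
```

Run:
```python
from h import *
to(.5095,.2013,.17,-14.1)
o=[]
for n,(v,u) in(("top",(200,230)),("side",(170,250))):
    c=capture(n); np.savez(n+"2.npz",**c)
    o.append(cv2.resize(c["frame"][v-75:v+75,u-60:u+60,::-1],(400,500),interpolation=cv2.INTER_CUBIC))
cv2.imwrite("pics/over.png",np.hstack(o))
```

```text
tcp [0.5095 0.2009 0.1701] rpy [ 1.7998e+02  3.0000e-02 -1.3930e+01] F [ 0.05 -1.05 -2.  ] M [ 0.02 -0.02 -0.02] w 0.0179 gf 49.9 t 9.78
shift tool [-0.0001 -0.0004  0.0001] turn z 0.0018
```

View pics/over.png

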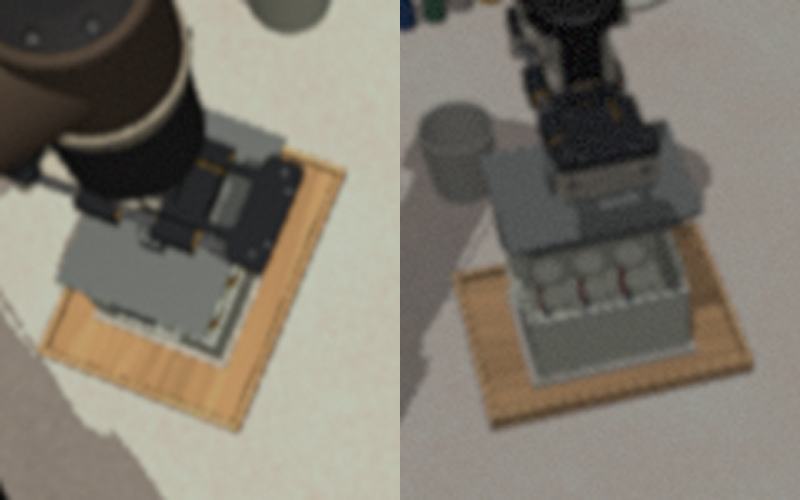

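The lid hangs level over the tub: top crop plate at about (180,220), side crop at about (600,190). I now measure the held plate and the tub walls the same way, in the same views, so that calibration bias cancels.

Run:
```python
from h import *
a=np.radians(-14.0);u=np.array([np.cos(a),np.sin(a)]);v=np.array([-np.sin(a),np.cos(a)])
C=np.array([.5095,.2009])
for n in("top","side"):
    c=load(n+"0");P=world(c);z=P[...,2];d=P[...,:2]-C;X=d@u*1000;Y=d@v*1000
    q=(abs(X)<80)&(abs(Y)<65)&(z>.080)
    W={"+x":(X>60)&(abs(Y)<48),"-x":(X<-60)&(abs(Y)<48),"+y":(Y>45)&(abs(X)<62),"-y":(Y<-45)&(abs(X)<62)}
    r={}
    for k,s in W.items():
        m=q&s; A,B=(Y,X) if "x" in k else (X,Y)
        p=np.polyfit(A[m],B[m],1); r[k]=(round(np.median(B[m]),1),round(np.degrees(np.arctan(p[0]))*(-1 if "x" in k else 1),1),int(m.sum()))
    print(n,"tub",r,"centre",(r["+x"][0]+r["-x"][0])/2,(r["+y"][0]+r["-y"][0])/2)
    c=load(n+"2");P=world(c);z=P[...,2];d=P[...,:2]-C;X=d@u*1000;Y=d@v*1000
    hsv=cv2.cvtColor(c["frame"],cv2.COLOR_RGB2HSV)
    q=(abs(z-.1834)<.007)&(abs(X)<90)&(abs(Y)<68)
    print("plate z",np.median(z[q]),q.sum(),"rect rel",rect(d[q]),)
    # z-tilt
    g=np.linalg.lstsq(np.c_[X[q],Y[q],np.ones(q.sum())],z[q]*1000,rcond=None)[0];print("tilt",np.degrees(g[:2]).round(2))
    # edges: per-strip extremes
    for k,(A,B) in {"x":(Y,X),"y":(X,Y)}.items():
        for sg in(1,-1):
            e=[];t=[]
            for b in np.arange(-75,75,5):
                m=q&(A>=b)&(A<b+5)
                if m.sum()>2 and (sg*B[m]).max()>(76 if k=="x" else 53): e.append(sg*(sg*B[m]).max());t.append(b)
            if len(e)>3: print(" edge",k,sg,len(e),np.median(e).round(1),"slope",np.degrees(np.polyfit(t,e,1)[0]).round(1))
```

```text
top tub {'+x': (np.float64(68.6), np.float64(-0.3), 68), '-x': (np.float64(-69.3), np.float64(0.2), 69), '+y': (np.float64(53.5), np.float64(0.1), 71), '-y': (np.float64(-53.7), np.float64(-0.1), 74)} centre -0.3500000000000014 -0.10000000000000142
plate z 0.18304978011184792 1418 rect rel [  1.2  -1.3 162.2 116.8 -13.6]
tilt [0.06 0.22]
 edge x 1 14 81.7 slope -0.5
 edge x -1 23 -79.0 slope -0.6
 edge y 1 10 56.0 slope 0.1
 edge y -1 13 -59.0 slope 0.4
side tub {'+x': (np.float64(67.7), np.float64(-0.6), 47), '-x': (np.float64(-70.6), np.float64(0.2), 50), '+y': (np.float64(53.7), np.float64(-0.5), 93), '-y': (np.float64(-53.6), np.float64(-0.2), 109)} centre -1.4499999999999957 0.05000000000000071
plate z 0.18339234049733505 1196 rect rel [-1.000e-01 -1.700e+00  1.626e+02  1.211e+02 -1.450e+01]
tilt [-0.09  0.26]
 edge x 1 22 80.3 slope -0.4
 edge x -1 24 -79.2 slope -0.3
 edge y 1 11 57.3 slope -0.8
 edge y -1 30 -59.5 slope 0.2
```

Request:
{"op": "apply_moves", "data": {"targets": [[0, -0.0018, -0.0012, 0, 0, 0, 0.003], [0, 0, 0, 0.015, 0, 0, 0], [0, 0, 0, 0.015, 0, 0, 0], [0, 0, 0, 0.01, 0, 0, 0], [0, 0, 0, 0, 0, 0, 0], [0, 0, 0, 0, 0, 0, 0], [0, 0, 0, 0, 0, 0, 0], [0, 0, 0, 0, 0, 0, 0]]}}

```text
time_s: 10.55
tcp_pos: [0.5089, 0.2033, 0.1312]
eef_rot: [-179.9, -0.1, -14.4]
contact_force: [-0.2, -0.0, -2.1]
gripper_width: 0.0175
gripper_force: 49.9
```

```bash
cat > m.py <<'E'
from h import *
import sys
tag=sys.argv[1]; s=get_state(); zp=s["tcp_pos"][2]+.0283-.015
to(.5095,.2009,.12,-14.1)
a=np.radians(-14.0);u=np.array([np.cos(a),np.sin(a)]);v=np.array([-np.sin(a),np.cos(a)]);C=np.array([.5095,.2009])
print("tcp tub-axes",((s["tcp_pos"][:2]-C)@np.c_[u,v]*1000).round(1))
for n in("top","side"):
    E={}
    for i in range(3):
        c=capture(n)
        P=world(c);z=P[...,2];d=P[...,:2]-C;X=d@u*1000;Y=d@v*1000
        q=(abs(z-zp)<.007)&(abs(X)<90)&(abs(Y)<68)
        for k,(A,B) in {"x":(Y,X),"y":(X,Y)}.items():
            for sg in(1,-1):
                for b in np.arange(-75,75,5):
                    m=q&(A>=b)&(A<b+5)
                    if m.sum()>2 and (sg*B[m]).max()>(76 if k=="x" else 53): E.setdefault((k,sg),[]).append((b,sg*(sg*B[m]).max()))
    np.savez(n+tag+".npz",**c)
    r={k:(round(np.median([j[1] for j in e]),1),round(np.degrees(np.polyfit(*np.array(e).T,1)[0]),1),len(e)) for k,e in E.items()}
    print(n,"plate z",np.median(z[q]).round(4),"exp",zp.round(4),r,"centre",*[(r[k,1][0]+r[k,-1][0])/2 for k in "xy" if (k,1) in r and (k,-1) in r])
E
python3 m.py 3
```

```text
tcp [0.5089 0.2033 0.1312] rpy [-1.7994e+02 -6.0000e-02 -1.4350e+01] F [-0.19 -0.   -2.11] M [ 0.02 -0.02 -0.02] w 0.0175 gf 49.9 t 10.55
shift tool [0.0012 0.0021 0.0112] turn z -0.0028
tcp tub-axes [-1.2  2.2]
top plate z 0.1438 exp 0.1445 {('x', 1): (np.float64(80.5), np.float64(-0.1), 42), ('x', -1): (np.float64(-80.3), np.float64(0.2), 72), ('y', 1): (np.float64(58.4), np.float64(-0.0), 30), ('y', -1): (np.float64(-56.7), np.float64(-0.1), 38)} centre 0.10000000000000142 0.8499999999999979
side plate z 0.1438 exp 0.1445 {('x', 1): (np.float64(78.6), np.float64(-0.1), 68), ('x', -1): (np.float64(-80.7), np.float64(0.5), 69), ('y', 1): (np.float64(57.5), np.float64(-0.3), 39), ('y', -1): (np.float64(-57.7), np.float64(-0.7), 90)} centre -1.0500000000000043 -0.10000000000000142
```

Request:
{"op": "apply_moves", "data": {"targets": [[0, -0.0004, 0.0004, 0, 0, 0, 0], [0, 0, 0, 0.004, 0, 0, 0], [0, 0, 0, 0.004, 0, 0, 0], [0, 0, 0, 0.003, 0, 0, 0], [0, 0, 0, 0.003, 0, 0, 0], [0, 0, 0, 0, 0, 0, 0], [0, 0, 0, 0, 0, 0, 0]]}}

```text
time_s: 11.43
tcp_pos: [0.5077, 0.2025, 0.1159]
eef_rot: [180.0, 0.0, -14.4]
contact_force: [0.4, -0.4, -1.4]
gripper_width: 0.0176
gripper_force: 49.9
```

Request:
{"op": "apply_moves", "data": {"targets": [[0, 0, 0, 0.002, 0, 0, 0], [0, 0, 0, 0.002, 0, 0, 0], [0, 0, 0, 0.002, 0, 0, 0], [0, 0, 0, 0.002, 0, 0, 0], [0, 0, 0, 0, 0, 0, 0], [0, 0, 0, 0, 0, 0, 0]]}}

```text
time_s: 11.93
tcp_pos: [0.5078, 0.2026, 0.1081]
eef_rot: [180.0, 0.0, -14.4]
contact_force: [0.4, -0.9, -2.2]
gripper_width: 0.0179
gripper_force: 49.9
```

```bash
python3 m.py 4
```

```text
tcp [0.5078 0.2026 0.1081] rpy [ 1.7998e+02  1.0000e-02 -1.4380e+01] F [ 0.38 -0.88 -2.16] M [-0.02 -0.06 -0.01] w 0.0179 gf 49.9 t 11.93
shift tool [ 0.0021  0.0012 -0.0119] turn z -0.0031
tcp tub-axes [-2.   1.2]
top plate z 0.1212 exp 0.1214 {('x', 1): (np.float64(79.3), np.float64(0.0), 41), ('x', -1): (np.float64(-81.1), np.float64(0.3), 72), ('y', 1): (np.float64(57.2), np.float64(0.5), 30), ('y', -1): (np.float64(-57.5), np.float64(-0.2), 42)} centre -0.8999999999999986 -0.14999999999999858
side plate z 0.1215 exp 0.1214 {('x', 1): (np.float64(78.2), np.float64(0.0), 69), ('x', -1): (np.float64(-81.4), np.float64(0.3), 72), ('y', 1): (np.float64(57.9), np.float64(-0.4), 37), ('y', -1): (np.float64(-57.8), np.float64(-0.5), 90)} centre -1.6000000000000014 0.05000000000000071
```

Request:
{"op": "apply_moves", "data": {"targets": [[0, 0.0003, 0, 0.001, 0, 0, 0], [0, 0, 0, 0.001, 0, 0, 0], [0, 0, 0, 0.001, 0, 0, 0], [0, 0, 0, 0.001, 0, 0, 0], [0, 0, 0, 0, 0, 0, 0]]}}

```text
time_s: 12.65
tcp_pos: [0.5081, 0.2025, 0.104]
eef_rot: [180.0, 0.0, -14.4]
contact_force: [0.5, 0.1, -2.5]
gripper_width: 0.0175
gripper_force: 49.9
```

Request:
{"op": "apply_moves", "data": {"targets": [[0, 0, 0, 0.001, 0, 0, 0], [0, 0, 0, 0.001, 0, 0, 0], [0, 0, 0, 0, 0, 0, 0]]}}

```text
time_s: 12.9
tcp_pos: [0.5083, 0.2026, 0.1022]
eef_rot: [-180.0, -0.0, -14.4]
contact_force: [0.7, -0.5, -1.5]
gripper_width: 0.0174
gripper_force: 49.9
```

Request:
{"op": "apply_moves", "data": {"targets": [[0, 0, 0, 0.001, 0, 0, 0], [0, 0, 0, 0.001, 0, 0, 0], [0, 0, 0, 0, 0, 0, 0]]}}

```text
time_s: 13.15
tcp_pos: [0.5084, 0.2027, 0.1003]
eef_rot: [-180.0, -0.0, -14.4]
contact_force: [1.9, 0.5, -1.7]
gripper_width: 0.0178
gripper_force: 49.9
```

Request:
{"op": "apply_moves", "data": {"targets": [[0, 0, 0, 0.001, 0, 0, 0], [0, 0, 0, 0, 0, 0, 0]]}}

```text
time_s: 13.32
tcp_pos: [0.5084, 0.2027, 0.0994]
eef_rot: [-180.0, -0.0, -14.4]
contact_force: [0.6, 1.3, 0.4]
gripper_width: 0.0178
gripper_force: 49.9
```

Request:
{"op": "apply_moves", "data": {"targets": [[0, 0, 0, 0.001, 0, 0, 0], [0, 0, 0, 0, 0, 0, 0]]}}

```text
time_s: 13.48
tcp_pos: [0.5084, 0.2027, 0.0984]
eef_rot: [-180.0, -0.0, -14.4]
contact_force: [1.4, 0.4, 0.5]
gripper_width: 0.0177
gripper_force: 49.9
```

Request:
{"op": "apply_moves", "data": {"targets": [[0, 0, 0, 0.001, 0, 0, 0], [0, 0, 0, 0, 0, 0, 0]]}}

```text
time_s: 13.65
tcp_pos: [0.5083, 0.2027, 0.0973]
eef_rot: [-180.0, -0.0, -14.4]
contact_force: [-0.1, 0.8, 1.3]
gripper_width: 0.0176
gripper_force: 49.9
```

Request:
{"op": "apply_moves", "data": {"targets": [[0, 0, 0, 0.001, 0, 0, 0], [0, 0, 0, 0, 0, 0, 0]]}}

```text
time_s: 13.82
tcp_pos: [0.5083, 0.2027, 0.0963]
eef_rot: [-180.0, -0.0, -14.4]
contact_force: [1.6, 0.1, 1.7]
gripper_width: 0.0177
gripper_force: 49.9
```

Request:
{"op": "apply_moves", "data": {"targets": [[0, 0, 0, 0.001, 0, 0, 0], [0, 0, 0, 0, 0, 0, 0]]}}

```text
time_s: 13.98
tcp_pos: [0.5083, 0.2027, 0.0953]
eef_rot: [-180.0, -0.0, -14.4]
contact_force: [0.7, 1.2, 1.0]
gripper_width: 0.0174
gripper_force: 49.9
```

Request:
{"op": "apply_moves", "data": {"targets": [[0, 0, 0, 0.001, 0, 0, 0], [0, 0, 0, 0.001, 0, 0, 0], [0, 0, 0, 0, 0, 0, 0]]}}

```text
time_s: 14.23
tcp_pos: [0.5082, 0.2026, 0.0932]
eef_rot: [-180.0, -0.0, -14.4]
contact_force: [0.4, 0.1, 3.1]
gripper_width: 0.0176
gripper_force: 49.9
```

Request:
{"op": "apply_moves", "data": {"targets": [[0, 0, 0, 0.001, 0, 0, 0], [0, 0, 0, 0.001, 0, 0, 0], [0, 0, 0, 0, 0, 0, 0]]}}

```text
time_s: 14.48
tcp_pos: [0.5082, 0.2026, 0.0912]
eef_rot: [-180.0, -0.0, -14.4]
contact_force: [1.9, -0.4, 3.9]
gripper_width: 0.0174
gripper_force: 49.9
```

Request:
{"op": "apply_moves", "data": {"targets": [[0, 0, 0, 0.001, 0, 0, 0], [0, 0, 0, 0, 0, 0, 0]]}}

```text
time_s: 14.65
tcp_pos: [0.5082, 0.2026, 0.0902]
eef_rot: [-180.0, -0.0, -14.4]
contact_force: [1.7, -0.3, 3.7]
gripper_width: 0.0174
gripper_force: 49.9
```

Request:
{"op": "apply_moves", "data": {"targets": [[0, 0, 0, 0.001, 0, 0, 0], [0, 0, 0, 0, 0, 0, 0]]}}

```text
time_s: 14.82
tcp_pos: [0.5082, 0.2026, 0.0892]
eef_rot: [-180.0, -0.0, -14.4]
contact_force: [0.7, -0.3, 3.7]
gripper_width: 0.0176
gripper_force: 49.9
```

Request:
{"op": "apply_moves", "data": {"targets": [[0, 0, 0, 0.001, 0, 0, 0], [0, 0, 0, 0.001, 0, 0, 0], [0, 0, 0, 0, 0, 0, 0]]}}

```text
time_s: 15.07
tcp_pos: [0.5083, 0.2026, 0.0873]
eef_rot: [-180.0, -0.0, -14.4]
contact_force: [1.5, -0.7, 5.1]
gripper_width: 0.0175
gripper_force: 49.9
```

Request:
{"op": "apply_moves", "data": {"targets": [[0, 0, 0, 0.001, 0, 0, 0], [0, 0, 0, 0.001, 0, 0, 0], [0, 0, 0, 0, 0, 0, 0]]}}

```text
time_s: 15.32
tcp_pos: [0.5083, 0.2026, 0.0854]
eef_rot: [-180.0, -0.0, -14.4]
contact_force: [-0.1, 0.5, 5.8]
gripper_width: 0.0177
gripper_force: 49.9
```

Request:
{"op": "apply_moves", "data": {"targets": [[0, 0, 0, 0.001, 0, 0, 0], [0, 0, 0, 0, 0, 0, 0]]}}

```text
time_s: 15.48
tcp_pos: [0.5084, 0.2026, 0.0845]
eef_rot: [-180.0, -0.0, -14.4]
contact_force: [1.4, -0.5, 6.2]
gripper_width: 0.0177
gripper_force: 49.9
```

Request:
{"op": "apply_moves", "data": {"targets": [[0, 0, 0, 0.001, 0, 0, 0], [0, 0, 0, 0, 0, 0, 0]]}}

```text
time_s: 15.65
tcp_pos: [0.5083, 0.2026, 0.0833]
eef_rot: [-180.0, -0.0, -14.4]
contact_force: [0.7, -0.3, 4.9]
gripper_width: 0.0176
gripper_force: 49.9
```

Request:
{"op": "apply_moves", "data": {"targets": [[0, 0, 0, 0.001, 0, 0, 0], [0, 0, 0, 0, 0, 0, 0]]}}

```text
time_s: 15.82
tcp_pos: [0.5082, 0.2026, 0.0821]
eef_rot: [-180.0, 0.0, -14.4]
contact_force: [1.0, 1.5, 2.3]
gripper_width: 0.018
gripper_force: 49.9
```

Request:
{"op": "apply_moves", "data": {"targets": [[0, 0, 0, 0.001, 0, 0, 0], [0, 0, 0, 0, 0, 0, 0]]}}

```text
time_s: 15.98
tcp_pos: [0.507, 0.202, 0.08]
eef_rot: [179.9, 0.1, -14.4]
contact_force: [1.7, 0.4, -1.9]
gripper_width: 0.0175
gripper_force: 49.9
```

Request:
{"op": "apply_moves", "data": {"targets": [[0, 0, 0, 0.0005, 0, 0, 0], [0, 0, 0, 0, 0, 0, 0]]}}

```text
time_s: 16.15
tcp_pos: [0.5072, 0.2019, 0.0799]
eef_rot: [179.9, 0.1, -14.4]
contact_force: [-0.5, -0.6, -2.1]
gripper_width: 0.0175
gripper_force: 49.9
```

Snap felt at about 0.081. I continue gently until the steep rise.

Request:
{"op": "apply_moves", "data": {"targets": [[0, 0, 0, 0.0005, 0, 0, 0], [0, 0, 0, 0, 0, 0, 0]]}}

```text
time_s: 16.32
tcp_pos: [0.5078, 0.2023, 0.0799]
eef_rot: [180.0, 0.0, -14.4]
contact_force: [-0.5, -0.1, -1.9]
gripper_width: 0.018
gripper_force: 49.9
```

Request:
{"op": "apply_moves", "data": {"targets": [[0, 0, 0, 0.0005, 0, 0, 0], [0, 0, 0, 0, 0, 0, 0]]}}

```text
time_s: 16.48
tcp_pos: [0.5081, 0.2025, 0.0797]
eef_rot: [180.0, 0.0, -14.4]
contact_force: [0.2, -0.1, -2.3]
gripper_width: 0.0177
gripper_force: 49.9
```

```bash
python3 m.py 5
```

```text
tcp [0.5081 0.2025 0.0797] rpy [ 1.7999e+02  1.0000e-02 -1.4380e+01] F [ 0.19 -0.11 -2.3 ] M [-0.07  0.   -0.02] w 0.0177 gf 49.9 t 16.48
shift tool [ 0.0018  0.0012 -0.0403] turn z -0.0031
tcp tub-axes [-1.8  1.2]
top plate z 0.0926 exp 0.093 {('x', 1): (np.float64(79.7), np.float64(-0.3), 42), ('x', -1): (np.float64(-80.8), np.float64(0.1), 72), ('y', 1): (np.float64(57.3), np.float64(-1.8), 30), ('y', -1): (np.float64(-57.4), np.float64(0.0), 42)} centre -0.5499999999999972 -0.05000000000000071
side plate z 0.093 exp 0.093 {('x', 1): (np.float64(78.2), np.float64(0.5), 65), ('x', -1): (np.float64(-81.1), np.float64(0.4), 72), ('y', 1): (np.float64(58.1), np.float64(-0.2), 37), ('y', -1): (np.float64(-57.9), np.float64(-0.5), 90)} centre -1.4499999999999957 0.10000000000000142
```

Request:
{"op": "apply_moves", "data": {"targets": [[0, 0, 0, 0.0005, 0, 0, 0], [0, 0, 0, 0, 0, 0, 0]]}}

```text
time_s: 16.95
tcp_pos: [0.5083, 0.2026, 0.0795]
eef_rot: [-180.0, -0.0, -14.4]
contact_force: [0.3, -0.2, 0.2]
gripper_width: 0.0178
gripper_force: 49.9
```

Request:
{"op": "apply_moves", "data": {"targets": [[0, 0, 0, 0.0005, 0, 0, 0], [0, 0, 0, 0, 0, 0, 0]]}}

```text
time_s: 17.12
tcp_pos: [0.5083, 0.2026, 0.0793]
eef_rot: [-180.0, -0.0, -14.4]
contact_force: [-2.9, -0.0, 4.4]
gripper_width: 0.0175
gripper_force: 50.0
```

Request:
{"op": "apply_moves", "data": {"targets": [[0, 0, 0, 0.0003, 0, 0, 0], [0, 0, 0, 0, 0, 0, 0]]}}

```text
time_s: 17.28
tcp_pos: [0.5083, 0.2026, 0.0793]
eef_rot: [-180.0, -0.0, -14.4]
contact_force: [-2.9, 0.7, 7.2]
gripper_width: 0.0176
gripper_force: 50.0
```

Request:
{"op": "apply_moves", "data": {"targets": [[0, 0, 0, 0.0003, 0, 0, 0], [0, 0, 0, 0, 0, 0, 0]]}}

```text
time_s: 17.45
tcp_pos: [0.5083, 0.2027, 0.0792]
eef_rot: [-180.0, -0.0, -14.3]
contact_force: [-4.0, -0.1, 8.9]
gripper_width: 0.0177
gripper_force: 50.0
```

Request:
{"op": "apply_moves", "data": {"targets": [[0, 0, 0, 0.0003, 0, 0, 0], [0, 0, 0, 0, 0, 0, 0]]}}

```text
time_s: 17.62
tcp_pos: [0.5084, 0.2027, 0.0792]
eef_rot: [-180.0, -0.0, -14.3]
contact_force: [-5.4, 0.1, 10.5]
gripper_width: 0.0179
gripper_force: 50.0
```

Request:
{"op": "apply_moves", "data": {"targets": [[0, 0, 0, -0.0008, 0, 0, 0], [0, 0, 0, -0.0005, 0, 0, 0], [0, 0, 0, 0, 0, 0, 0], [0, 0, 0, 0, 0, 0, 0]]}}

```text
time_s: 17.95
tcp_pos: [0.5083, 0.2027, 0.0793]
eef_rot: [-180.0, -0.0, -14.4]
contact_force: [-1.3, -0.1, 2.5]
gripper_width: 0.0176
gripper_force: 50.0
```

```bash
python3 -c "
from h import *
to(.5095,.2009,.12,-14.1)"
```

```text
tcp [0.5083 0.2027 0.0793] rpy [-1.7999e+02 -1.0000e-02 -1.4370e+01] F [-1.28 -0.15  2.52] M [-0.11  0.44  0.01] w 0.0176 gf 50.0 t 17.95
shift tool [ 0.0016  0.0014 -0.0407] turn z -0.003
```

Request:
{"op": "apply_moves", "data": {"targets": [[0.3, 0, 0, 0, 0, 0, 0], [0.4, 0, 0, 0, 0, 0, 0], [0.6, 0, 0, 0, 0, 0, 0], [0.6, 0, 0, 0, 0, 0, 0], [0.6, 0, 0, 0, 0, 0, 0], [0.6, 0, 0, 0, 0, 0, 0], [0.6, 0, 0, 0, 0, 0, 0], [0.6, 0, 0, 0, 0, 0, 0], [0.6, 0, 0, 0, 0, 0, 0]]}}

```text
time_s: 18.7
tcp_pos: [0.5082, 0.2025, 0.0792]
eef_rot: [180.0, -0.0, -14.4]
contact_force: [-0.1, 0.7, -0.3]
gripper_width: 0.0524
gripper_force: 0.0
```

Request:
{"op": "apply_moves", "data": {"targets": [[0.6, 0, 0, -0.01, 0, 0, 0], [0.6, 0, 0, -0.02, 0, 0, 0], [0.6, 0, 0, -0.03, 0, 0, 0], [0.6, 0, 0, -0.03, 0, 0, 0], [0.6, 0, 0, -0.03, 0, 0, 0], [0.6, 0, 0, -0.03, 0, 0, 0], [0.6, 0, 0, 0, 0, 0, 0], [0.6, -0.03, 0, 0, 0, 0, 0], [0.6, -0.03, 0, 0, 0, 0, 0], [0.6, -0.03, 0, 0, 0, 0, 0], [0.6, 0, 0, 0, 0, 0, 0], [0.6, 0, 0, 0, 0, 0, 0]]}}

```text
time_s: 19.7
tcp_pos: [0.4202, 0.2253, 0.2304]
eef_rot: [-179.9, -0.1, -14.2]
contact_force: [0.9, 0.7, -0.4]
gripper_width: 0.0526
gripper_force: 0.0
```

Run:
```python
from h import *
to(.5095,.2009,.12,-14.1)
a=np.radians(-14.0);u=np.array([np.cos(a),np.sin(a)]);v=np.array([-np.sin(a),np.cos(a)]);C=np.array([.5095,.2009])
o=[]
for n,(y,x) in(("top",(200,230)),("side",(185,250))):
    c=capture(n);P=world(c);z=P[...,2];d=P[...,:2]-C;X=d@u*1000;Y=d@v*1000
    q=(abs(z-.093)<.007)&(abs(X)<90)&(abs(Y)<68)
    g=np.linalg.lstsq(np.c_[X[q],Y[q],np.ones(q.sum())],z[q]*1000,rcond=None)[0]
    print(n,q.sum(),"plate z",np.median(z[q]).round(4),"tilt deg",np.degrees(g[:2]/1).round(2),"ends",[np.median(z[q&s]).round(4) for s in(X<-50,X>50,Y<-40,Y>40)])
    o.append(cv2.resize(c["frame"][y-75:y+75,x-60:x+60,::-1],(400,500),interpolation=cv2.INTER_CUBIC))
cv2.imwrite("pics/end.png",np.hstack(o))
```

```text
tcp [0.4202 0.2253 0.2304] rpy [-1.7989e+02 -6.0000e-02 -1.4240e+01] F [ 0.92  0.67 -0.39] M [-0.04 -0.06  0.02] w 0.0526 gf 0.0 t 19.7
shift tool [0.0926 0.0017 0.1104] turn z -0.0016
top 1390 plate z 0.0921 tilt deg [-0.16 -0.06] ends [np.float64(0.0927), np.float64(0.0922), np.float64(0.092), np.float64(0.0918)]
side 1427 plate z 0.0925 tilt deg [-0.13  0.03] ends [np.float64(0.0927), np.float64(0.0922), np.float64(0.0924), np.float64(0.0923)]
```

View pics/end.png

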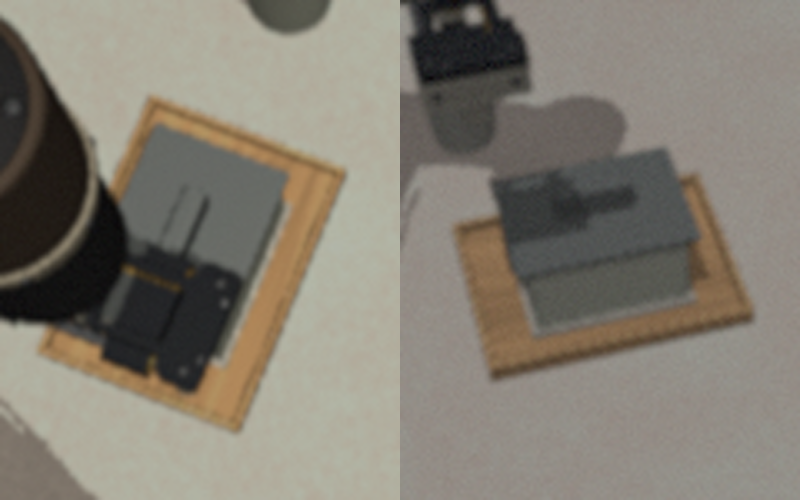

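The final pictures show the lid square on the tub, level within noise (about 0.1°) and with both ends at the same height. The gripper is clear and the neighbouring things are untouched.

```bash
python3 -c "
from plant import close_job
print(close_job())"
```

```text
the job is handed in; nothing more can be done
None
```

The paint box is closed and the job handed in: the lid is snapped on, level and released, with a peak wrist force while pressing of about 12 N; the first grasp closed on air because the reported tool point was about 38 mm off, which I corrected.

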